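# Open the push-and-turn cap of a solvent tin

### The job

Open the child-resistant cap of the solvent tin: push the cap straight down against its spring until it is felt to be home, keep it pushed down while you turn it about 75 degrees anticlockwise (seen from above), just short of its end stop, then lift it off and set it down gently, without dropping it, top up in the shallow metal tray. Push firmly but do not force it: never load the cap with more than about 28 N, sideways pushes added in; leave the wedge, tape roll and flange where they lie.

Things in the scene. Friction and masses are not known exactly. Their poses are not given: they have to be found in the camera images.
- tin: Rectangular metal solvent tin with a paper label, 72x110 mm, its top 140 mm above the table, in a grey holder (120x160 mm plate with rims) bolted to the table; it cannot move. Origin at the table under the neck's axis, z up, x across its 72 mm side. Neck: white, 36 mm wide, 28 mm tall, with catches that hold the cap.
- cap: Black ribbed round cap, 57 mm wide, 30 mm tall, 28 to 56 g, locked on the neck. Origin at the centre of its open underside (locked: 158 mm over the table), z up, x along tin x when locked. Pushing meets a spring (7 to 15 N), then a hard stop 5 to 15 mm down, differing per tin, felt; held there (18 N is enough) it turns, elsewhere it is barred. Lifts off once turned 65 to 80 deg; end stop 85.
- tray: Shallow open bare metal tray fixed to the table, 130x150 mm outside, walls 3 mm thick and 16 mm high, floor about 3 mm thick. Origin at the centre of its underside on the table; x along its 130 mm side.
- loose_wedge: Oak wedge, 32x110x21 mm, lying loose; origin at the centre of its underside. A bystander.
- masking_tape: Roll of masking tape lying flat, 109 mm wide, 19 mm high; origin at the centre of its underside. A bystander.
- flange: Steel blade flange (ring), 91 mm wide, 16 mm high, lying flat; origin at the centre of its underside. A bystander.
Not all that is in view belongs to the job. What is shaped like the tray but green is not meant.

How it is judged (in metres and radians):
On the way, in this order (a step that is already met when the one before it is completed fails the run):
1. the cap is turned at least 63 degrees anticlockwise from its locked place while still down on the neck (angle between the x axis of cap and the x axis of tin, either way round above 1.1 rad and z of cap in the frame of tin between 0.14 and 0.163 m and horizontal distance between cap and tin below 0.006 m), for 0.1 s.
2. the cap is lifted clear of the neck (z of cap in the frame of tin above 0.19 m), for 0.1 s.
At the end, for the whole second after the job is handed in: The cap stands top up and at rest on the floor of the tray, flat to within 6 degrees, wholly inside its rim and let go; the wedge, tape and flange lie within 20 mm of where they were (x of cap in the frame of tray between -0.04 and 0.04 m and y of cap in the frame of tray between -0.05 and 0.05 m and z of cap in the frame of tray between -0.002 and 0.008 m and angle between cap's own z axis and vertical below 0.1 rad and linear speed of cap below 0.02 m/s and distance of each of loose_wedge, masking_tape, flange from where it was at the start of the episode below 0.02 m); the robot touches nothing.
It fails at once if cap and tin press on each other with more than 30 N (contact force between cap and tin above 30 N).
It fails at once if the cap is dropped or flung (it moves faster than 0.5 m/s out of the fingers) (contact force between the fingers and cap below 0.05 N and linear speed of cap above 0.5 m/s).
It also fails if it takes over 67 s, if anything falls off the work surface, if the arm or the gripper's body presses on something with over 40 N, if the wrist force passes 120 N, or if a joint passes its speed limit or range.

### The arm

A 7-joint arm with a two-finger parallel gripper is mounted at the origin on the work surface; the furniture and walls round the work are solid. World frame = base frame: x ahead of the robot, y to its left, z up, the work surface at z = 0. Lengths are in mm, angles in degrees, forces in N, time in s.
With the tool pointing down it reaches from about 350 to 775 mm from the base axis. Payload 3.1 kg.
Tool frame: the origin (TCP) lies on the centre line of the jaws, within the pads' length; the fingertips stand 17 mm ahead of it and the grasp point (between the pads) lies 2 mm behind it (ctrl.finger_overhang is the distance from the TCP to the fingertips, in mm); z points along the fingers, y is the line along which they close (so a half turn about z gives the same grasp; the last joint's range is limited). The gripper opens to 85 mm and grips with 20 to 120 N. Pads are 22 mm wide; open, the fingers measure 114 mm over their backs; the gripper's body (76 mm by 85 mm) begins 54 mm behind the grasp point. The pads swing forward as they close: fully open they stand 13 mm farther back than shut.
Start: joints at [-69.024, 17.813, 0.802, 86.603, -0.252, 75.585, -1.558], TCP at [218.1, 504.925, 248.304] pointing down, gripper open.
Joint ranges: [-154.91, 154.91], [-16.99, 109.72], [-72.82, 74.43], [7.12, 147.25], [-82.49, 262.49], [11.32, 116.49], [-174.64, 174.64]. Speed limits (degrees/s): [159.86, 159.86, 180, 180, 180, 180, 180].

### API

Orientations are given as [roll, pitch, yaw] about the fixed x, y, z axes, in that order (R = Rz(yaw) Ry(pitch) Rx(roll)).
In Python, from cell import ctrl gives the robot as it stands. The module is installed in compiled form; this text tells all that it offers.
- The arm moves only by the shell command python3 -m crank 'ROWS'. ROWS is JSON, a list of rows, each a list of 3 entries, a list of its own where there are three numbers: the shift along the tool's x, y, z in cm, then the turn, a rotation vector about the tool's x, y, z in rad, then the opening, from -1 (shut) to 1 (fully open). A call has 1 to 12 rows; each row is the pose to reach, as a shift and turn from the pose commanded when the call began, along the tool's axes at that moment; what a row does not reach only later rows make up. A row lasts 1/8 s, in which the tool goes at most 62.5 mm and 10.7 degrees, less where a joint would pass 70% of its speed; a pose out of reach is approached as far as the arm can. A call with a gripper value outside its range is refused whole. The fingers move at their own pace and stop on an object; the grip force is fixed at half the most. Time passes only in rows, so rows that repeat a pose let the fingers close. It gives the time, the measured TCP pose, the force, the opening and the grip force at its end, in the units of the state.
- ctrl.get_obs(): the state, without advancing time (a new reading comes with each control period).
- ctrl.read_camera(name): name is "scene" or "top" or "wrist"; returns a dict with "pixels" (480x640x3 uint8, blue, green, red), "vfov" (degrees; the focal length in pixels is half the picture's height over the tangent of half this angle, whatever the lens; pixels are square), "cx", "cy" (the principal point, pixels), "dist" ([k1, k2, p1, p2, k3] as OpenCV has them; the pictures are not rectified), "R" (3x3) and "t" (3): a world point X has camera coordinates R X + t. Camera axes: x right, y down, z forward; pixel columns grow to the right and rows downward; lengths in mm; the calibration is good to about 2 mm. A picture is of the moment at which its call begins. There is no depth.
- ctrl.close_job(): hands the job in; it is judged then, once.
Trained networks look in a picture, given as the dict that the camera call returned (one of the last four; its "shot" number tells which), for a name from the list of things; names that differ only in an ending like _2 or _b are one class to them, and where a whole thing is asked for, a point or a joint stands for the part that bears it (a point fixed in the world has none). Each returns a list of dicts, best first, with "score" (0 to 1); they miss things now and then, are a little off and sometimes report something else, mostly with a low value. They report only what shows in the picture. A call takes as long as a camera call. They do not tell look-alikes from the thing itself.
- ctrl.boxes_of(picture, label): "at" ([x, y, z] in mm, in world coordinates, good to about 4 mm: the middle of the surface that is visible of it).
The state is a dict: "time_s": time; "qpos": joint angles; "qvel": joint speeds; "joint_torque": joint torques, N m; "tcp_pos": TCP position; "tool_rot": TCP orientation; "ft_force": force on the tool from outside, world axes, zero at the start; "wrist_torque": the same for the moment, N m; "finger_gap": opening from 0.0 (shut) to 1.0 (fully open); "gripper_force": force on a finger pad.
Only numpy, scipy, OpenCV 4.12 (cv2) and the standard library are available. Lean on these libraries where they do the work, as an engineer would, in place of code of your own. Each camera call takes 0.05 s, during which the arm holds its last target. There are 200 camera calls.

## Working session

There is one attempt and no reset: what is moved stays moved. The work goes in short steps, Python scripts to look and compute and a shell command to move; the robot and the scene stay as the last step left them, time stands still between calls to the robot, and variables do not carry over. Pictures are saved under pics/ and viewed, at most 10 in all, crops included, and the job is handed in when it is done.

```bash
mkdir -p pics; python3 - <<'E'
from cell import ctrl
import cv2
for n in ("scene","top"):
    p=ctrl.read_camera(n); cv2.imwrite(f"pics/{n}0.png",p["pixels"])
    print(n,p["vfov"],p["cx"],p["cy"],p["dist"],p["R"],p["t"])
    for l in ("tin","cap","tray","loose_wedge","masking_tape","flange"):
        print(l,[(round(d["score"],2),[round(float(v)) for v in d["at"]]) for d in ctrl.boxes_of(p,l)][:4])
o=ctrl.get_obs();print(o)
E
```

```text
scene 52.64124947007823 315.0535017159926 243.82146037511166 [-0.03540073  0.          0.          0.          0.        ] [[ 0.59960369 -0.80026192  0.00750136]
 [-0.42507683 -0.32640651 -0.84425617]
 [ 0.67807456  0.50303046 -0.53588735]] [-253.02300144  305.7084548   905.18201096]
tin [(0.62, [444, -144, 80])]
cap [(0.76, [461, -146, 186])]
tray [(0.77, [436, 103, 2])]
loose_wedge [(0.54, [352, 298, 11])]
masking_tape []
flange [(0.62, [657, 124, 11])]
top 45.797486763620014 317.3704278575676 240.48406586093535 [-0.10569216  0.          0.          0.          0.        ] [[ 0.00268331 -0.9998843   0.01497293]
 [-0.99365511 -0.00434954 -0.112386  ]
 [ 0.11243812 -0.01457636 -0.99355181]] [ -19.83933742  446.09366375 1205.36199315]
tin [(0.65, [453, -113, 35])]
cap [(0.85, [472, -135, 188])]
tray [(0.74, [202, 276, 0]), (0.69, [664, 131, 13]), (0.58, [433, 104, 3])]
loose_wedge [(0.6, [358, 312, 11])]
masking_tape [(0.62, [353, -312, 18])]
flange [(0.89, [667, 132, 11])]
{'time_s': 0.7, 'qpos': array([-69.02377045,  17.81087857,   0.80180685,  86.60008218,
        -0.25248561,  75.58445321,  -1.5591152 ]), 'qvel': array([-0.0514775 , -0.06164829, -0.02404623, -0.03115468, -0.07980135,
       -0.07722281, -0.05707501]), 'joint_torque': array([-3.16674850e-04, -3.79695976e+01,  1.45386290e-01, -2.30811703e+01,
        1.22126180e-02,  1.82226242e-03, -5.42812813e-06]), 'tcp_pos': array([218.1064109 , 504.94445639, 248.34421177]), 'tool_rot': array([1.79993629e+02, 5.29937253e-04, 1.56638443e+02]), 'ft_force': array([ 0.00306923,  0.73549141, -0.10977839]), 'wrist_torque': array([-0.07438799, -0.04217164,  0.01226204]), 'gripper_force': 0.0, 'finger_gap': 0.9983484843350183}
```

View pics/scene0.png

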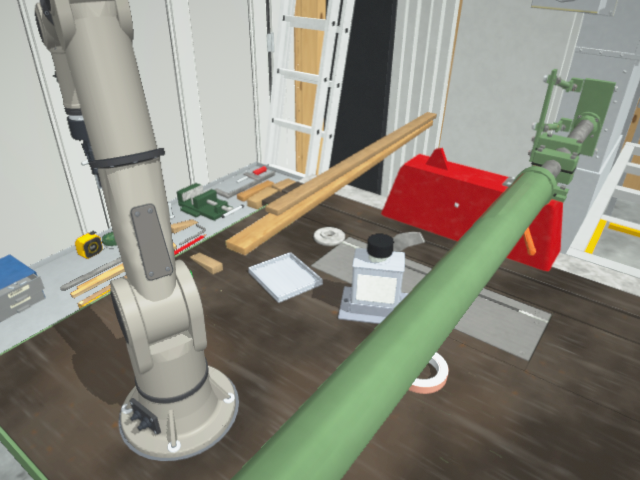

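View pics/top0.png

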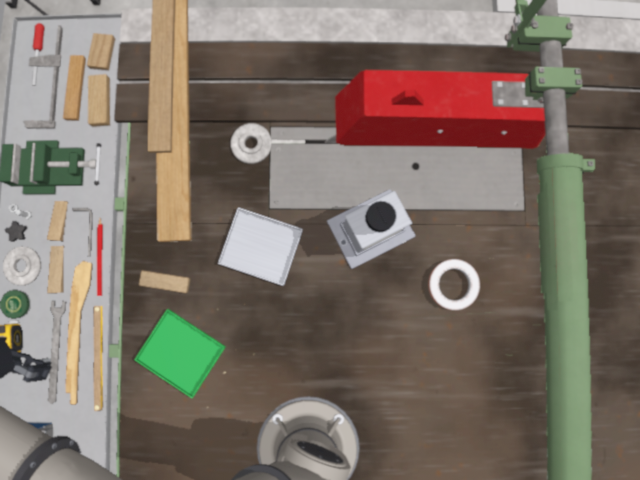

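Scene: the black cap is at (380,242) on the tin. The bare metal tray is at (285,276), the wedge at (207,262), the flange at (329,236) and the tape at (430,370).
Top: the cap is at (380,216), the metal tray at (260,246), the green look-alike at (180,353), the flange at (251,143), the wedge at (164,282) and the tape at (454,284).
Candidates for the tray: metal (260,246) or green (180,353); I choose metal. For the cap, the only black round thing on a tin is at (380,216).

```bash
cat > h.py <<'E'
import numpy as np, cv2
from scipy.optimize import least_squares
def K(p):
    f=240/np.tan(np.radians(p["vfov"]/2)); return np.array([[f,0,p["cx"]],[0,f,p["cy"]],[0,0,1.]])
def proj(p,X):
    R=np.array(p["R"]);return cv2.projectPoints(np.float64(X).reshape(-1,1,3),cv2.Rodrigues(R)[0],np.float64(p["t"]),K(p),np.float64(p["dist"]))[0][:,0]
def back(p,uv,z):
    n=cv2.undistortPoints(np.float64(uv).reshape(-1,1,2),K(p),np.float64(p["dist"]))[:,0]
    R=np.array(p["R"]);c=-R.T@np.array(p["t"]);d=np.c_[n,np.ones(len(n))]@R
    return c+d*((z-c[2])/d[:,2])[:,None]
def biggest(m,near):
    cs=cv2.findContours(m.astype(np.uint8),cv2.RETR_EXTERNAL,cv2.CHAIN_APPROX_NONE)[0]
    cs=[c for c in cs if cv2.contourArea(c)>60]
    return min(cs,key=lambda c:np.hypot(*(c[:,0].mean(0)-near)))
def capfit(p,near,thr=70,z0=158,r=28.5,h=30):
    c=biggest(p["pixels"].max(2)<thr,near); uv=c[:,0]; hull=cv2.convexHull(c)
    a=np.linspace(0,2*np.pi,90); m=cv2.moments(hull)
    tgt=np.array([m["m10"],m["m01"]])/m["m00"]
    def f(x):
        P=[[x[0]+r*np.cos(t),x[1]+r*np.sin(t),z] for z in(z0,z0+h) for t in a]
        q=cv2.convexHull(proj(p,P).astype(np.float32)); mm=cv2.moments(q)
        return np.array([mm["m10"],mm["m01"]])/mm["m00"]-tgt
    s=least_squares(f,back(p,tgt,z0+h/2)[0,:2],diff_step=1e-3); return s.x,uv.min(0),uv.max(0),cv2.contourArea(hull)
E
python3 - <<'E'
from h import *; from cell import ctrl
s=ctrl.read_camera("scene");t=ctrl.read_camera("top")
print(capfit(s,(380,242)));print(capfit(t,(380,216)))
# tray
im=t["pixels"];hsv=cv2.cvtColor(im,cv2.COLOR_BGR2HSV)
m=(hsv[...,1]<60)&(hsv[...,2]>140); c=biggest(m,(260,246)); r=cv2.minAreaRect(c);print("tray px",r)
B=back(t,cv2.boxPoints(r),14);print(B.round(),B.mean(0),[np.linalg.norm(B[i]-B[i-1]) for i in range(4)],[np.degrees(np.arctan2(*(B[i]-B[i-1])[[1,0]])) for i in range(4)])
cv2.imwrite("pics/crop.png",cv2.resize(im[170:300,210:440],None,fx=3.4,fy=3.4,interpolation=cv2.INTER_CUBIC))
E
```

```text
(array([ 475.19585114, -136.26974019]), array([367, 233], dtype=int32), array([393, 257], dtype=int32), 524.5)
(array([ 476.42465556, -135.69342604]), array([366, 202], dtype=int32), array([394, 230], dtype=int32), 624.0)
tray px ((260.26629638671875, 245.84844970703125), (69.81082153320312, 60.45946502685547), 18.924644470214844)
[[397. 199.  14.]
 [523. 159.  14.]
 [474.  13.  14.]
 [348.  55.  14.]] [435.50966672 106.35031391  14.        ] [np.float64(152.27100807215263), np.float64(132.6770941612056), np.float64(153.95444754176478), np.float64(131.97687156725542)] [np.float64(71.43315756511814), np.float64(-17.745751062035293), np.float64(-108.82243618819268), np.float64(161.52840218026336)]
```

View pics/crop.png

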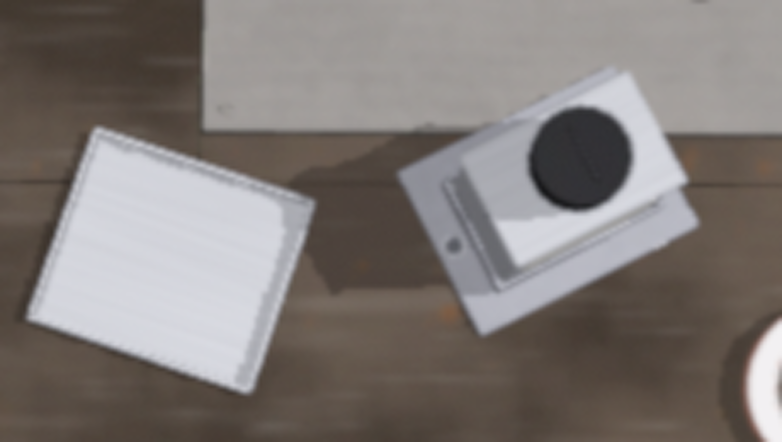

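The crop shows the bare metal tray, with corners near (97,128), (313,203), (250,392) and (28,320). The cap on the tin is centred near (580,158). The choice is confirmed, so I move above the cap.

```bash
python3 -m crank '[[[-4,-4,-0.5],[0,0,0.12],1],[[-8,-8,-1],[0,0,0.24],1],[[-12,-12,-2],[0,0,0.36],1],[[-16,-16,-3],[0,0,0.48],1],[[-20.5,-20.3,-4],[0,0,0.6],1],[[-24.6,-24.3,-4],[0,0,0.72],1],[[-28.7,-28.4,-4],[0,0,0.84],1],[[-32.8,-32.5,-4],[0,0,0.96],1],[[-36.9,-36.5,-4],[0,0,1.08],1],[[-41,-40.6,-4],[0,0,1.2],1],[[-45.1,-44.6,-4],[0,0,1.32],1],[[-49.1,-48.6,-4],[0,0,1.44],1]]'
python3 -m crank '[[[0,0,0],[0,0,0],1],[[0,0,0],[0,0,0],1]]'
python3 - <<'E'
from h import *; from cell import ctrl
o=ctrl.get_obs();print({k:np.round(o[k],2) for k in("time_s","tcp_pos","tool_rot","qpos","ft_force","wrist_torque")},ctrl.finger_overhang)
p=ctrl.read_camera("wrist");cv2.imwrite("pics/w0.png",p["pixels"]);print(p["vfov"],np.round(-np.array(p["R"]).T@p["t"],1))
print(proj(p,[[476,-136,188]]),[d["at"] for d in ctrl.boxes_of(p,"cap")])
E
```

```text
time_s: 2.3
tcp_pos: [476.8, -137.4, 288.7]
tool_rot: [179.9, -0.0, 74.0]
ft_force: [1.1, 1.1, -0.2]
finger_gap: 0.998
gripper_force: 0.0
time_s: 2.55
tcp_pos: [476.0, -135.2, 288.0]
tool_rot: [-179.9, -0.0, 74.2]
ft_force: [0.5, -0.3, -0.2]
finger_gap: 0.999
gripper_force: 0.0
{'time_s': np.float64(2.55), 'tcp_pos': array([ 476.03, -135.23,  288.04]), 'tool_rot': array([-1.7995e+02, -4.0000e-02,  7.4170e+01]), 'qpos': array([-22.64,  12.17,  44.35,  91.91,  -8.66,  79.5 ,   6.84]), 'ft_force': array([ 0.49, -0.31, -0.21]), 'wrist_torque': array([ 0.04, -0.05, -0.02])} 17.0
60.28192651085614 [496.7 -68.1 415.2]
[[323.45146199 244.87809733]] [[477.3, -134.6, 186.8]]
```

View pics/w0.png

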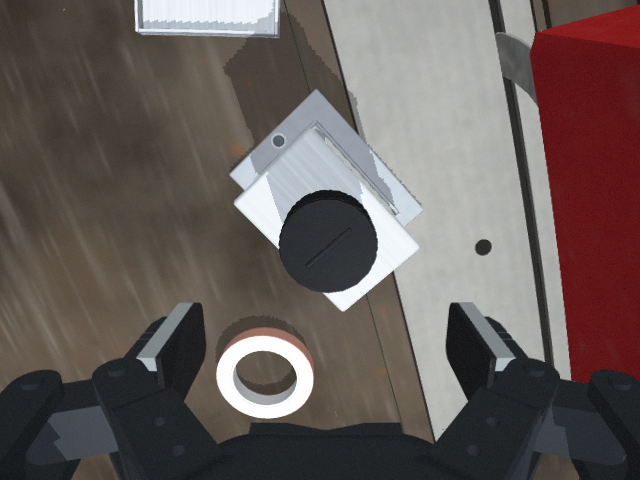

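The wrist view shows the cap at about (328,242) between the open fingers, whose pads are near (175,335) and (480,335). I'll fit it precisely.

```bash
python3 - <<'E'
from h import *; from cell import ctrl
p=ctrl.read_camera("wrist")
for t in(60,80): print(capfit(p,(328,242),t))
E
```

```text
(array([ 477.84713352, -137.54594123]), array([279, 192], dtype=int32), array([376, 293], dtype=int32), 7728.0)
(array([ 462.23179693, -134.97609461]), array([224, 192], dtype=int32), array([376, 297], dtype=int32), 12935.5)
```

```bash
python3 -m crank '[[[-0.06,0.08,3],[0,0,0],1],[[-0.06,0.08,6],[0,0,0],1],[[-0.06,0.08,9],[0,0,0],1],[[-0.06,0.08,10.5],[0,0,0],1],[[-0.06,0.08,11.2],[0,0,0],1],[[-0.06,0.08,11.2],[0,0,0],0.5],[[-0.06,0.08,11.2],[0,0,0],0.5],[[-0.06,0.08,11.2],[0,0,0],0.42],[[-0.06,0.08,11.2],[0,0,0],0.42]]'
python3 -m crank '[[[0,0,0],[0,0,0],0.36],[[0,0,0],[0,0,0],0.36]]'
python3 - <<'E'
from h import *; from cell import ctrl
p=ctrl.read_camera("wrist");cv2.imwrite("pics/w1.png",p["pixels"])
E
```

```text
time_s: 3.82
tcp_pos: [477.1, -136.8, 176.7]
tool_rot: [179.9, -0.0, 74.1]
ft_force: [-0.1, -0.5, -0.7]
finger_gap: 0.71
gripper_force: 0.0
time_s: 4.08
tcp_pos: [476.8, -136.7, 176.3]
tool_rot: [180.0, -0.0, 74.1]
ft_force: [-0.2, -0.2, -0.7]
finger_gap: 0.68
gripper_force: 0.0
```

View pics/w1.png

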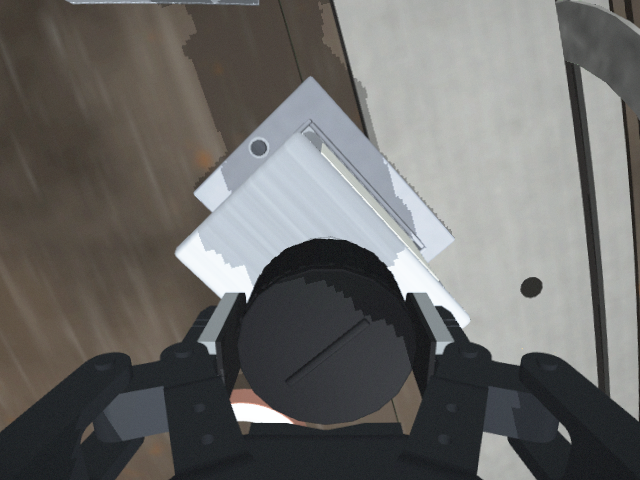

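The cap top is about (326,345), between the pads at (240,330) and (412,330), and nearly touching. I'll close in small steps and watch the side force.

```bash
python3 -m crank '[[[0,0,0],[0,0,0],0.34],[[0,0,0],[0,0,0],0.34]]'; python3 -m crank '[[[0,0,0],[0,0,0],0.32],[[0,0,0],[0,0,0],0.32]]'
```

```text
time_s: 4.38
tcp_pos: [476.9, -136.8, 176.4]
tool_rot: [180.0, 0.0, 74.1]
ft_force: [0.4, 0.5, 0.8]
finger_gap: 0.67
gripper_force: 0.2
time_s: 4.62
tcp_pos: [477.0, -136.8, 176.5]
tool_rot: [180.0, -0.0, 74.1]
ft_force: [0.7, -0.4, 0.9]
finger_gap: 0.666
gripper_force: 12.7
```

```bash
python3 -m crank '[[[0,0,0],[0,0,0],0.1],[[0,0,0],[0,0,0],0.1],[[0,0,0],[0,0,0],-0.2],[[0,0,0],[0,0,0],-0.2]]'; python3 -m crank '[[[0,0,0.1],[0,0,0],-0.3],[[0,0,0.2],[0,0,0],-0.3],[[0,0,0.2],[0,0,0],-0.3]]'
```

```text
time_s: 5.12
tcp_pos: [477.0, -136.8, 176.8]
tool_rot: [180.0, -0.0, 74.1]
ft_force: [-0.4, 1.0, 5.4]
finger_gap: 0.647
gripper_force: 62.7
time_s: 5.5
tcp_pos: [477.0, -136.8, 175.0]
tool_rot: [180.0, -0.0, 74.1]
ft_force: [-1.2, -0.3, 7.5]
finger_gap: 0.648
gripper_force: 63.0
```

```bash
python3 -m crank '[[[0,0,0.1],[0,0,0],-0.3],[[0,0,0.2],[0,0,0],-0.3],[[0,0,0.2],[0,0,0],-0.3]]'; python3 -m crank '[[[0,0,0.1],[0,0,0],-0.3],[[0,0,0.1],[0,0,0],-0.3]]'; python3 -m crank '[[[0,0,0.1],[0,0,0],-0.3],[[0,0,0.1],[0,0,0],-0.3]]'
```

```text
time_s: 5.88
tcp_pos: [477.1, -136.8, 173.2]
tool_rot: [180.0, -0.0, 74.1]
ft_force: [-0.9, 0.5, 8.3]
finger_gap: 0.647
gripper_force: 63.1
time_s: 6.12
tcp_pos: [477.1, -136.8, 172.3]
tool_rot: [180.0, -0.0, 74.1]
ft_force: [-1.5, 0.0, 8.4]
finger_gap: 0.651
gripper_force: 63.1
time_s: 6.38
tcp_pos: [477.0, -136.8, 171.3]
tool_rot: [180.0, -0.0, 74.1]
ft_force: [-0.9, 0.8, 8.5]
finger_gap: 0.655
gripper_force: 63.2
```

```bash
for i in 1; do :; done; python3 -m crank '[[[0,0,0.1],[0,0,0],-0.3],[[0,0,0.1],[0,0,0],-0.3]]'; python3 -m crank '[[[0,0,0.1],[0,0,0],-0.3],[[0,0,0.1],[0,0,0],-0.3]]'
```

```text
time_s: 6.62
tcp_pos: [477.1, -136.8, 170.8]
tool_rot: [179.9, -0.1, 74.1]
ft_force: [-3.0, 1.6, 12.3]
finger_gap: 0.65
gripper_force: 63.7
time_s: 6.88
tcp_pos: [477.1, -136.8, 170.7]
tool_rot: [179.9, -0.1, 74.1]
ft_force: [-4.6, 2.0, 16.8]
finger_gap: 0.65
gripper_force: 64.3
```

```bash
python3 -m crank '[[[0,0,0.1],[0,0,0],-0.3],[[0,0,0.1],[0,0,0],-0.3]]'
```

```text
time_s: 7.12
tcp_pos: [477.1, -136.9, 170.6]
tool_rot: [179.9, -0.1, 74.1]
ft_force: [-7.0, 2.2, 22.7]
finger_gap: 0.653
gripper_force: 64.9
```

Home: the hard stop is at TCP 170.7, about 6 mm down. I'll relieve the side load before turning.

```bash
python3 -m crank '[[[0,-0.05,0],[0,0,0],-0.3],[[0,-0.05,0],[0,0,0],-0.3]]'
```

```text
time_s: 7.38
tcp_pos: [477.1, -136.8, 170.6]
tool_rot: [179.9, -0.1, 74.1]
ft_force: [-6.3, 1.7, 21.8]
finger_gap: 0.652
gripper_force: 64.6
```

```bash
python3 -m crank '[[[0,-0.05,0],[0,0,-0.04],-0.3],[[0,-0.05,0],[0,0,-0.08],-0.3],[[0,-0.05,0],[0,0,-0.12],-0.3]]'; python3 -c "
from cell import ctrl;o=ctrl.get_obs();print(o['wrist_torque'],o['qpos'].round(1))"
```

```text
time_s: 7.75
tcp_pos: [477.8, -137.1, 170.7]
tool_rot: [179.7, -0.1, 81.1]
ft_force: [-2.4, 1.0, 18.3]
finger_gap: 0.655
gripper_force: 64.4
[ 0.27593952  0.68177191 -0.08645942] [-19.2  17.6  41.4 103.1 -13.   63.8  17.7]
```

```bash
python3 -m crank '[[[0,0,0.02],[0,0,-0.05],-0.3],[[0,0,0.02],[0,0,-0.1],-0.3],[[0,0,0.02],[0,0,-0.15],-0.3]]'
```

```text
time_s: 8.12
tcp_pos: [478.3, -137.3, 170.7]
tool_rot: [179.6, 0.0, 89.7]
ft_force: [-1.2, 0.8, 18.8]
finger_gap: 0.648
gripper_force: 64.3
```

```bash
python3 -m crank '[[[0,0,0.01],[0,0,-0.05],-0.3],[[0,0,0.02],[0,0,-0.1],-0.3],[[0,0,0.02],[0,0,-0.15],-0.3],[[0,0,0.02],[0,0,-0.2],-0.3]]'
```

```text
time_s: 8.62
tcp_pos: [478.2, -136.9, 170.7]
tool_rot: [179.6, 0.0, 101.1]
ft_force: [-3.3, 1.9, 19.0]
finger_gap: 0.648
gripper_force: 64.5
```

```bash
python3 -m crank '[[[0,0,0.01],[0,0,-0.05],-0.3],[[0,0,0.02],[0,0,-0.1],-0.3],[[0,0,0.02],[0,0,-0.15],-0.3],[[0,0,0.02],[0,0,-0.2],-0.3]]'; python3 -c "
from cell import ctrl;o=ctrl.get_obs();print(o['wrist_torque'],o['qpos'].round(1))"
```

```text
time_s: 9.12
tcp_pos: [478.2, -136.8, 170.6]
tool_rot: [179.6, 0.1, 112.6]
ft_force: [-2.6, 2.1, 20.4]
finger_gap: 0.653
gripper_force: 64.6
[ 0.42588055  0.71389505 -0.1909806 ] [-14.5  16.7  35.3 102.9 -10.8  63.4  47. ]
```

```bash
python3 -m crank '[[[0,0,0],[0,0,-0.05],-0.3],[[0,0,0],[0,0,-0.1],-0.3],[[0,0,0],[0,0,-0.15],-0.3],[[0,0,0],[0,0,-0.2],-0.3],[[0,0,0],[0,0,-0.25],-0.3],[[0,0,0],[0,0,-0.3],-0.3]]'
```

```text
time_s: 9.88
tcp_pos: [478.0, -136.7, 170.6]
tool_rot: [179.7, 0.2, 129.8]
ft_force: [-3.5, 0.8, 21.6]
finger_gap: 0.652
gripper_force: 64.6
```

```bash
python3 -m crank '[[[0,0,0],[0,0,-0.05],-0.3],[[0,0,0],[0,0,-0.1],-0.3],[[0,0,0],[0,0,-0.15],-0.3],[[0,0,0],[0,0,-0.2],-0.3],[[0,0,0],[0,0,-0.25],-0.3],[[0,0,0],[0,0,-0.3],-0.3]]'; python3 -m crank '[[[0,0,0],[0,0,-0.03],-0.3],[[0,0,0],[0,0,-0.03],-0.3]]'
python3 - <<'E'
from cell import ctrl; import cv2
o=ctrl.get_obs();print(o['wrist_torque'],o['qpos'].round(1))
p=ctrl.read_camera("wrist");cv2.imwrite("pics/w2.png",p["pixels"])
E
```

```text
time_s: 10.62
tcp_pos: [477.8, -136.8, 170.6]
tool_rot: [179.8, 0.3, 147.0]
ft_force: [-3.6, 2.3, 20.4]
finger_gap: 0.654
gripper_force: 64.6
time_s: 10.88
tcp_pos: [477.8, -136.8, 170.6]
tool_rot: [179.8, 0.3, 148.6]
ft_force: [-4.1, 2.4, 21.2]
finger_gap: 0.653
gripper_force: 64.6
[ 0.40824875  0.7956641  -0.10159542] [ -9.4  15.9  28.8 102.8  -8.6  63.2  80.9]
```

View pics/w2.png

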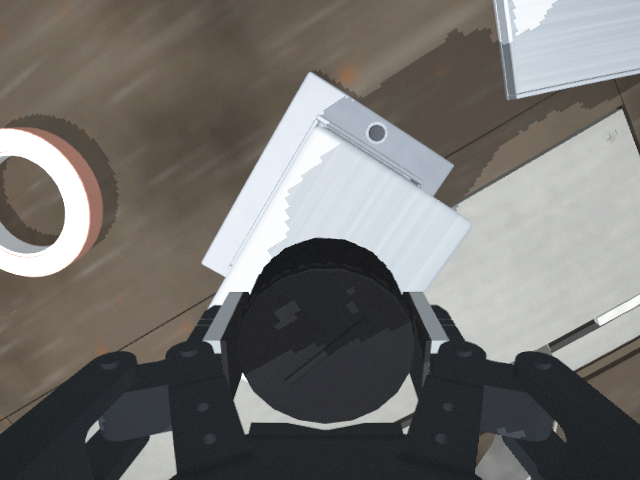

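The slot (287,382)–(365,320) sits in the same place relative to the fingers, so the cap turned with them, about 74.5°. Now the lift.

```bash
python3 -m crank '[[[0,0,-0.2],[0,0,0],-0.3],[[0,0,-0.5],[0,0,0],-0.3],[[0,0,-0.8],[0,0,0],-0.3],[[0,0,-0.9],[0,0,0],-0.3]]';  python3 -m crank '[[[0,0,-0.2],[0,0,0],-0.3],[[0,0,-0.4],[0,0,0],-0.3]]'
```

```text
time_s: 11.42
tcp_pos: [477.7, -136.8, 177.1]
tool_rot: [179.9, 0.3, 148.6]
ft_force: [1.6, -0.0, 5.8]
finger_gap: 0.652
gripper_force: 63.0
time_s: 11.68
tcp_pos: [475.0, -136.3, 178.9]
tool_rot: [-179.9, -0.1, 148.6]
ft_force: [1.2, -0.7, -2.2]
finger_gap: 0.649
gripper_force: 63.6
```

```bash
python3 -m crank '[[[0,0,-0.3],[0,0,0],-0.3],[[0,0,-0.6],[0,0,0],-0.3],[[0,0,-0.9],[0,0,0],-0.3]]'
```

```text
time_s: 12.05
tcp_pos: [475.3, -136.2, 188.6]
tool_rot: [-180.0, -0.1, 148.6]
ft_force: [0.5, 0.7, -0.3]
finger_gap: 0.652
gripper_force: 63.6
```

```bash
python3 -m crank '[[[0,0,-3],[0,0,0],-0.3],[[0,0,-6],[0,0,0],-0.3],[[1,1.2,-7],[0,0,0],-0.3],[[3.5,4.1,-7],[0,0,-0.06],-0.3],[[6.5,7.6,-7],[0,0,-0.12],-0.3],[[9.5,11,-7],[0,0,-0.18],-0.3],[[12.5,14.5,-7],[0,0,-0.234],-0.3],[[14.8,17.2,-7],[0,0,-0.234],-0.3],[[16,18.6,-7],[0,0,-0.234],-0.3],[[16,18.6,-7],[0,0,-0.234],-0.3],[[16,18.6,-7],[0,0,-0.234],-0.3]]'
python3 - <<'E'
from h import *; from cell import ctrl
o=ctrl.get_obs();print(o['tcp_pos'].round(1),o['tool_rot'].round(1),o['ft_force'].round(1))
p=ctrl.read_camera("wrist");cv2.imwrite("pics/w3.png",p["pixels"])
tc=np.array([435.5,106.4]);a=np.radians(-18);X=np.array([np.cos(a),np.sin(a)]);Y=np.array([-X[1],X[0]])
print(proj(p,[[*(tc+i*65*X+j*75*Y),16] for i,j in((1,1),(1,-1),(-1,-1),(-1,1))]).round())
E
```

```text
time_s: 13.42
tcp_pos: [436.2, 104.2, 258.7]
tool_rot: [-179.9, 0.0, 161.9]
ft_force: [0.3, -0.5, -0.8]
finger_gap: 0.65
gripper_force: 63.6
[436.2 104.2 258.7] [-179.9    0.   161.9] [ 0.3 -0.5 -0.8]
[[406. 262.]
 [249. 262.]
 [241. 121.]
 [414. 121.]]
```

View pics/w3.png

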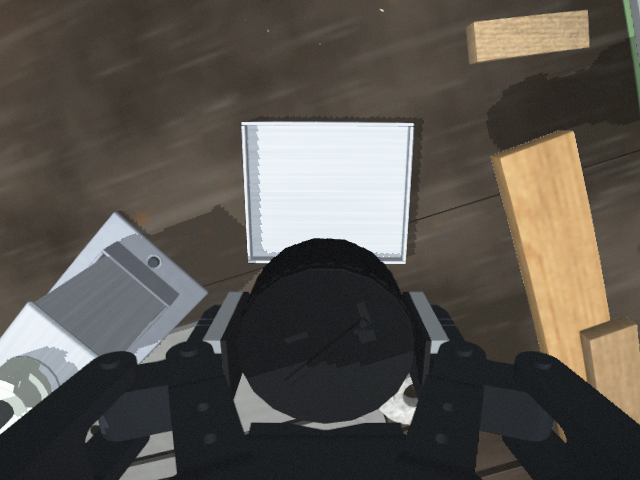

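The tray corners in the picture, (242,123), (414,123), (406,263) and (249,263), match the prediction, and the cap is held upright. I'll lower it.

```bash
python3 -m crank '[[[0,0.2,4],[0,0,0],-0.3],[[0,0.2,8],[0,0,0],-0.3],[[0,0.2,12],[0,0,0],-0.3],[[0,0.2,16],[0,0,0],-0.3],[[0,0.2,19],[0,0,0],-0.3],[[0,0.2,21.5],[0,0,0],-0.3],[[0,0.2,22.9],[0,0,0],-0.3],[[0,0.2,22.9],[0,0,0],-0.3],[[0,0.2,22.9],[0,0,0],-0.3]]'
```

```text
time_s: 14.6
tcp_pos: [437.7, 107.5, 30.6]
tool_rot: [179.9, 0.1, 162.0]
ft_force: [-0.1, 0.1, -0.6]
finger_gap: 0.648
gripper_force: 63.6
```

```bash
python3 -m crank '[[[0,0,0.2],[0,0,0],-0.3],[[0,0,0.4],[0,0,0],-0.3],[[0,0,0.6],[0,0,0],-0.3],[[0,0,0.7],[0,0,0],-0.3],[[0,0,0.7],[0,0,0],-0.3]]'; python3 -m crank '[[[0,0,0.1],[0,0,0],-0.3],[[0,0,0.1],[0,0,0],-0.3]]'; python3 -m crank '[[[0,0,0.1],[0,0,0],-0.3],[[0,0,0.1],[0,0,0],-0.3]]'
```

```text
time_s: 15.22
tcp_pos: [436.6, 107.5, 22.6]
tool_rot: [-180.0, -0.0, 162.0]
ft_force: [0.7, -0.5, 0.4]
finger_gap: 0.65
gripper_force: 63.6
time_s: 15.48
tcp_pos: [436.8, 107.6, 21.8]
tool_rot: [180.0, 0.0, 162.0]
ft_force: [0.0, -0.3, 1.2]
finger_gap: 0.65
gripper_force: 63.6
time_s: 15.72
tcp_pos: [436.8, 107.6, 21.7]
tool_rot: [180.0, -0.0, 162.0]
ft_force: [-2.8, -1.5, 9.0]
finger_gap: 0.653
gripper_force: 64.8
```

Contact with the floor is felt. I'll ease off and release.

```bash
python3 -m crank '[[[0,0,-0.06],[0,0,0],0.2],[[0,0,-0.06],[0,0,0],0.3],[[0,0,-0.06],[0,0,0],0.4],[[0,0,-0.06],[0,0,0],0.55],[[0,0,-0.06],[0,0,0],0.65],[[0,0,-0.06],[0,0,0],0.65],[[0,0,-0.06],[0,0,0],0.65]]'
```

```text
time_s: 16.6
tcp_pos: [436.7, 107.6, 21.3]
tool_rot: [-180.0, -0.0, 162.0]
ft_force: [-0.8, 0.1, 0.4]
finger_gap: 0.825
gripper_force: 0.0
```

```bash
python3 -m crank '[[[0,0,-0.5],[0,0,0],0.65],[[0,0,-1.5],[0,0,0],0.65],[[0,0,-3.5],[0,0,0],0.65],[[0,0,-7],[0,0,0],0.65],[[0,0,-12],[0,0,0],0.65],[[0,0,-17],[0,0,0],0.65],[[0,0,-20],[0,0,0],0.65],[[0,0,-20],[0,0,0],0.65],[[0,0,-20],[0,0,0],0.65]]'
python3 - <<'E'
from h import *; from cell import ctrl
p=ctrl.read_camera("wrist");cv2.imwrite("pics/w4.png",p["pixels"])
g=proj(p,[[437,107.5,18]])[0];c=capfit(p,g,60,z0=3);d=c[0]-[435.5,106.4];a=np.radians(-18)
print(g,c,d@[np.cos(a),np.sin(a)],d@[-np.sin(a),np.cos(a)])
E
```

```text
time_s: 17.73
tcp_pos: [436.0, 107.4, 220.9]
tool_rot: [-180.0, -0.1, 162.0]
ft_force: [0.1, 0.1, -0.9]
finger_gap: 0.827
gripper_force: 0.0
[325.91639723 205.98981903] (array([438.39992513, 107.02277214]), array([290, 172], dtype=int32), array([362, 246], dtype=int32), 4193.5) 2.5655455191559113 1.488417648057943
```

View pics/w4.png

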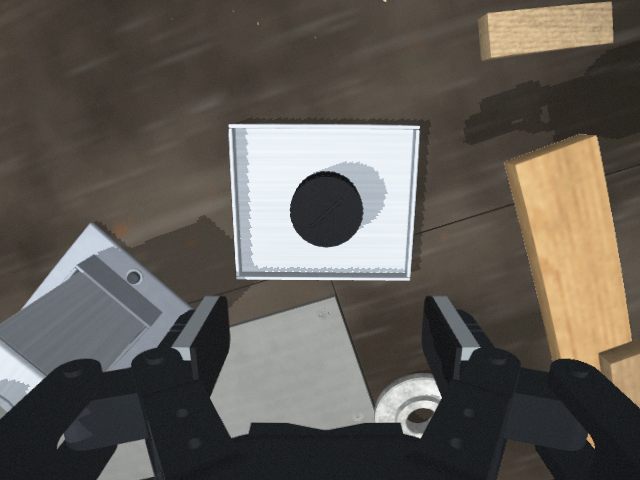

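The cap stands top up at (326,209), in the middle of the metal tray, and the gripper is clear.

```bash
python3 -c "
from cell import ctrl; print(ctrl.close_job())"
```

```text
the job is handed in; nothing more can be done
None
```

The cap was pushed home with about 24 N at most, turned about 74.5° anticlockwise and lifted off. It now stands top up near the middle of the metal tray, and the job is handed in (no verdict was returned).

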